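# Load the coaster press and hold its index plunger back

### The job

Lay the loose round wooden coaster blank into the round recess of the coaster press so that it sits flat and fully home. Then pull the press's sprung index plunger straight up by its black knob, all the way to its stop, and finish while holding it there with the gripper (do not let go: someone else will slide the die tray while you hold). Leave everything else on the bar where it stands.

Things in the scene. Friction and masses are not known exactly. Their poses are not given: they have to be found in the camera images.
- round_blank: Round wooden coaster blank, a disc 58 mm in diameter and 12 mm thick, 25 to 50 g, lying flat on the table to the robot's right. Origin at the centre of its underside, z up. A square blank of the same wood lies near it.
- round_recess (a point): Centre of the floor of the round recess, 37 mm above the table, axes as the press. The recess is 61 mm in diameter and 5 mm deep with a small chamfer, in a steel die block 82 x 82 mm whose level top is 42 mm above the table. A seated blank stands 7 mm proud.
- press: Coaster press, fixed; grey base 220 x 455 x 16 mm. Origin at table height under the die tray, x roughly away from the robot, y along the tray to the press head, z up. The die blocks (round, square; either may be nearer) are at x = -45 and +45, y = 20 mm; the plunger at x = 0, y = -105 mm. The fixed head covers y = 185 to 300 mm, 125 to 236 mm above the table.
- knob_mid (a point): Centre of the plunger's black cylindrical knob, on the axis at half height. The knob is 28 mm in diameter and 34 mm tall, upright, nothing beside it; it stands over a bridge (34 mm along the press's y, 204 mm along x, top 60 mm above the table) with a 26 mm wide barrel up to 72 mm. At rest its underside is 73 mm and its top 107 mm above the table. It moves with the plunger.
- plunger: The sprung index plunger: that knob with its pin; origin at the centre of the knob's underside, z up. It slides only straight up, 20 mm from rest (pin in its seat hole) to its stop (fully back). The spring pulls it down with about 5 N at rest rising to about 13 N at the stop; let go, it snaps back.
- pin_tip (a point): Lower end of the plunger's 10 mm pin; at rest it is 11 mm down in the seat hole, fully back 9 mm above it.
- seat_hole (a point): Mouth of the seat hole in the top of the die tray, 28 mm above the table, under the plunger.
- square_blank: Square wooden blank 56 x 56 x 12 mm lying on the table near the round one; leave alone. Origin at the centre of its underside.
- loaded_square: Square wooden blank 56 x 56 x 12 mm already seated in the square recess, 7 mm proud; leave alone. Origin at the centre of its underside.
- tamper: Steel coffee tamper, 58 mm wide, 88 mm tall, standing; leave alone. Origin under its centre.
- pitcher: Steel milk pitcher, 84 mm wide plus a handle, 100 mm tall; leave alone. Origin under its centre.
- cup: White cup, 72 mm wide, 60 mm tall; leave alone. Origin under its centre.
- shaker: Steel cocktail shaker, 86 mm wide, 208 mm tall; leave alone. Origin under its centre.
- jar: Amber jar with a wooden cap, 90 mm wide, 100 mm tall; leave alone. Origin under its centre.
- spoon: Steel spoon 190 mm long lying on the table; leave alone.
There are look-alikes about, which are no part of the job. Leave any purple or turquoise look-alike of the round_blank alone.

How it is judged:
By the outcome, as a careful person would: the job done as asked, in the order asked, and still so for the second after the job is handed in, while the arm keeps its last pose, push and grip.
It also fails if it takes over 58 s, if anything falls off the work surface, if the arm or the gripper's body presses on something with over 40 N, if the wrist force passes 120 N, or if a joint passes its speed limit or range.

### The arm

A 7-joint arm with a two-finger parallel gripper is mounted at the origin on the work surface. World frame = base frame: x ahead of the robot, y to its left, z up, the work surface at z = 0. Lengths are in m, angles in rad, forces in N, time in s.
With the tool pointing down it reaches from about 0.4 to 0.875 m from the base axis. Payload 4.4 kg.
Tool frame: the origin (TCP) lies at the very end of the fingers, on their centre line; the grasp point (between the pads) lies 19 mm behind it; x points along the fingers, y is the direction in which the jaws open and shut, and the axes are right-handed (so a half turn about x gives the same grasp; the last joint's range is limited). The gripper opens to 85 mm and grips with 20 to 120 N. Pads are 22 mm wide; open, the fingers measure 114 mm over their backs; the gripper's body (76 mm by 85 mm) begins 54 mm behind the grasp point. The pads swing forward as they close: fully open they stand 13 mm farther back than shut.
Start: joints at [-1.187, 0.628, 0.038, 1.517, -0.027, 0.996, -0.02], TCP at [0.283, 0.585, 0.231] pointing down, gripper open.
Joint ranges: [-3.06, 3.06], [-0.37, 2.12], [-1.25, 1.32], [0.18, 2.47], [-1.1, 4.24], [0.23, 1.98], [-2.94, 2.94]. Speed limits (rad/s): [2.57, 2.57, 3.14, 3.14, 3.14, 3.14, 3.14].

### API

Orientations are given as a 3x3 rotation matrix whose columns are the frame's x, y, z axes.
In Python, from cell import env gives the robot as it stands.
- The arm moves only by the tool step_arm, never from a script. Its argument "deltas" is a list of rows, each an object of numbers: "tx", "ty", "tz": the shift along the world's x, y, z in m; "ax", "ay", "az": the turn, a rotation vector about the world's x, y, z in degrees. A call has 1 to 12 rows; each row shifts and turns the commanded pose from where the row before left it; what a row does not reach is not made up. A row lasts 1/8 s, in which the tool goes at most 62.5 mm and 10.7 degrees, less where a joint would pass 70% of its speed; a pose out of reach is approached as far as the arm can. A call with a gripper value outside its range is refused whole. "claw" is the closure, from -1 (fully open) to 1 (shut), set as the call begins (left out, the last holds). The fingers move at their own pace and stop on an object; "force" is the grip in N (left out, the last holds). Time passes only in rows, so rows that do not move let the fingers close. It gives the time, the measured TCP pose, the force and the opening at its end, in the units of the state.
- env.state(): the state, without advancing time (a new reading comes with each control period).
- env.capture(name): name is "side" or "top"; returns a dict with "pixels" (400x640x3 uint8, red, green, blue), "intrinsics" (3x3 intrinsics, pixels), "R" (3x3) and "t" (3): a world point X has camera coordinates R X + t. Camera axes: x right, y down, z forward; pixel columns grow to the right and rows downward; lengths in m; the calibration is good to about 2 mm. A picture is of the moment at which its call begins. There is no depth.
- env.sign_off(): hands the job in, once; it reports no verdict.
Trained networks look in the newest picture that a camera, given by its name, has taken for a name from the list of things; names that differ only in an ending like _2 or _b are one class to them, and where a whole thing is asked for, a point or a joint stands for the part that bears it (a point fixed in the world has none). Each returns a list of dicts, best first, with "conf" (0 to 1); they miss things now and then, are a little off and sometimes report something else, mostly with a low value. They report only what shows in the picture. A call takes as long as a camera call. They do not tell look-alikes from the thing itself.
- env.boxes_of(camera, query): "xy" ([column, row] in pixels, amid what is visible of it).
- env.trace(camera, query): "region" (400x640 bool, what is visible of it) and "xy" ([column, row] in pixels, amid what is visible of it).
- env.mark_of(camera, query): "xy" ([column, row] in pixels: a listed point, or the origin of a listed thing).
The state is a dict: "time": time; "q": joint angles; "dq": joint speeds; "effort": joint torques, N m; "ee_pos": TCP position; "orientation": TCP orientation; "contact_force": force on the tool from outside, world axes, zero at the start; "torque": the same for the moment, N m; "finger_gap": opening from 0.0 (shut) to 1.0 (fully open).
Only numpy, scipy, OpenCV 4.12 (cv2) and the standard library are available. Lean on these libraries where they do the work, as an engineer would, in place of code of your own. Each camera call takes 0.05 s, during which the arm holds its last target.

## Working session

There is one attempt and no reset: what is moved stays moved. The work goes in short steps, Python scripts to look and compute and a tool call to move; the robot and the scene stay as the last step left them, time stands still between calls to the robot, and variables do not carry over. Pictures are saved under pics/ and viewed, and the job is handed in when it is done.

Besides the shell and the picture viewer there is one more tool, called after "Request:" as name(argument=value, ...) on one line, values as JSON. step_arm: Moves the arm, as the interface text tells. Its arguments: {"type":"object","properties":{"deltas":{"type":"array"},"claw":{"type":"number"},"force":{"type":"number"}},"required":["deltas"]}

```bash
mkdir -p pics; ls; cat > h.py <<'E'
import numpy as np, cv2
from cell import env
def cap(n,fn=None):
    c=env.capture(n)
    if fn: cv2.imwrite('pics/'+fn,c['pixels'][:,:,::-1])
    return c
def ray(c,xy):
    K=np.array(c['intrinsics']);R=np.array(c['R']);t=np.array(c['t'])
    d=R.T@np.linalg.solve(K,[xy[0],xy[1],1.]); return -R.T@t,d
def atz(c,xy,z):
    o,d=ray(c,xy); return o+d*(z-o[2])/d[2]
def proj(c,X):
    K=np.array(c['intrinsics']);p=K@(np.array(c['R'])@np.array(X)+np.array(c['t'])); return p[:2]/p[2]
def tri(c1,x1,c2,x2):
    o1,d1=ray(c1,x1);o2,d2=ray(c2,x2)
    d1/=np.linalg.norm(d1);d2/=np.linalg.norm(d2)
    s=np.linalg.lstsq(np.c_[d1,-d2],o2-o1,rcond=None)[0]
    a=o1+d1*s[0];b=o2+d2*s[1]; return (a+b)/2,np.linalg.norm(a-b)
E
python3 - <<'E'
from h import *
import pickle
np.set_printoptions(precision=4,suppress=True)
s=env.state();print(s['time'],s['ee_pos'],s['orientation'],s['contact_force'],s['finger_gap'])
C={n:cap(n,n+'0.png') for n in('side','top')}
pickle.dump(C,open('c0.pkl','wb'))
for n in C:
    print(n,'cam at',-np.array(C[n]['R']).T@C[n]['t'])
    for q in['round_blank','round_recess','knob_mid','pin_tip','seat_hole','plunger','press','square_blank','loaded_square','tamper']:
        print(n,q,[(np.round(r['xy'],1).tolist(),round(r['conf'],2)) for r in env.mark_of(n,q)][:4])
E
```

```text
pics
0.0 [0.2823 0.5848 0.2304] [[-0.0008  0.4348  0.9005]
 [-0.0017  0.9005 -0.4348]
 [-1.     -0.0019  0.    ]] [-0.1229 -0.2871  0.506 ] 0.9951867690223374
side cam at [0.3456 0.4309 0.6701]
side round_blank [([356.7, 209.8], 0.9), ([316.6, 222.5], 0.63)]
side round_recess [([309.7, 342.0], 0.64)]
side knob_mid [([305.7, 260.3], 0.74)]
side pin_tip [([287.1, 331.3], 0.28)]
side seat_hole [([308.5, 276.2], 0.85)]
side plunger [([306.8, 262.9], 0.87)]
side press [([288.7, 334.4], 0.85)]
side square_blank [([387.0, 189.4], 0.87), ([286.0, 332.3], 0.73)]
side loaded_square [([258.3, 327.1], 0.8), ([388.2, 190.2], 0.73)]
side tamper [([390.6, 154.9], 0.84)]
top cam at [ 0.4374 -0.1686  0.9594]
top round_blank [([374.2, 191.6], 0.69), ([319.2, 205.5], 0.67), ([348.1, 230.5], 0.57)]
top round_recess []
top knob_mid [([242.5, 221.7], 0.66)]
top pin_tip [([354.1, 290.9], 0.44)]
top seat_hole [([247.2, 225.1], 0.58)]
top plunger [([197.1, 253.0], 0.55), ([241.1, 223.3], 0.43)]
top press [([207.4, 230.4], 0.63)]
top square_blank [([393.6, 253.5], 0.88)]
top loaded_square [([191.7, 211.1], 0.78), ([198.9, 252.6], 0.62)]
top tamper [([450.9, 231.5], 0.73), ([206.3, 233.4], 0.62)]
```

View pics/side0.png

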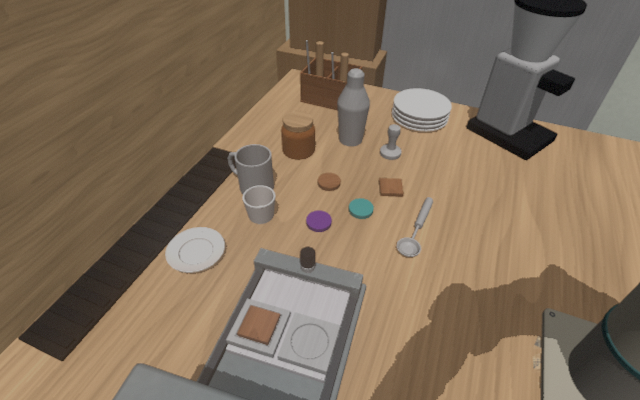

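View pics/top0.png

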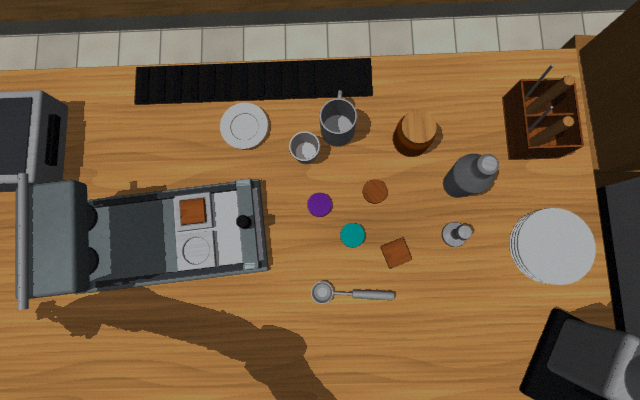

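The side view shows the brown round blank at about (329,181), with purple at (319,221) and turquoise at (361,208). The empty round recess is at about (310,341) and the knob at (307,258). In the top view the blank is at (375,191), the recess at (197,250) and the knob at (243,222). The round die is the nearer one. Next I'll measure these precisely.

```bash
python3 - <<'E'
from h import *
import pickle
np.set_printoptions(precision=4,suppress=True)
C=pickle.load(open('c0.pkl','rb'))
for n in C:
  for q in['round_blank','square_blank','loaded_square','plunger','jar','pitcher','tamper','cup','shaker','press']:
    for r in env.trace(n,q)[:4]:
        m=r['region']; ys,xs=np.nonzero(m)
        col=C[n]['pixels'][m].mean(0)
        print(n,q,round(r['conf'],2),np.round([xs.mean(),ys.mean()],1),'n',len(xs),'bbox',xs.min(),xs.max(),ys.min(),ys.max(),col.round(),'z6mm',atz(C[n],[xs.mean(),ys.mean()],.008))
def up(n,x0,x1,y0,y1,f,fn):
    cv2.imwrite('pics/'+fn,cv2.resize(C[n]['pixels'][y0:y1,x0:x1,::-1],None,fx=f,fy=f,interpolation=cv2.INTER_CUBIC))
up('top',160,280,170,280,6,'t1.png')
up('side',200,370,240,380,4,'s1.png')
a,e=tri(C['top'],[242.5,221.7],C['side'],[305.7,260.3]);print('knob',a,e)
E
```

```text
side round_blank 0.84 [318.  220.5] n 477 bbox 305 331 209 232 [116.  77. 122.] z6mm [ 0.5747 -0.1388  0.008 ]
side round_blank 0.74 [328.4 181.2] n 339 bbox 317 339 172 190 [134.  97.  70.] z6mm [ 0.6024 -0.2716  0.008 ]
side round_blank 0.67 [267.  338.9] n 15331 bbox 113 364 247 399 [128. 127. 126.] z6mm [0.5478 0.1544 0.008 ]
side round_blank 0.66 [360.3 208.1] n 427 bbox 348 372 198 218 [ 86. 134. 127.] z6mm [ 0.4998 -0.214   0.008 ]
side square_blank 0.74 [390.9 186.8] n 434 bbox 379 403 178 197 [137.  99.  71.] z6mm [ 0.454  -0.3138  0.008 ]
side square_blank 0.56 [267.6 338.7] n 15286 bbox 113 365 247 399 [128. 127. 126.] z6mm [0.547  0.1538 0.008 ]
side square_blank 0.32 [307.  256.8] n 299 bbox 299 315 246 267 [74. 63. 56.] z6mm [ 0.5562 -0.0359  0.008 ]
side loaded_square 0.83 [258.5 324.5] n 1166 bbox 237 280 305 344 [138. 104.  83.] z6mm [0.5745 0.1363 0.008 ]
side plunger 0.52 [307.2 256.7] n 306 bbox 299 315 246 267 [75. 64. 57.] z6mm [ 0.5558 -0.0363  0.008 ]
side jar 0.88 [297.7 135.1] n 1433 bbox 281 315 112 158 [122.  91.  64.] z6mm [ 0.7543 -0.4191  0.008 ]
side p
[... 1554 characters left out ...]
 z6mm [ 0.779  -0.1913  0.008 ]
top pitcher 0.71 [414.2 133. ] n 1576 bbox 392 436 110 156 [120.  80.  40.] z6mm [ 0.7412 -0.3773  0.008 ]
top tamper 0.68 [455.6 234.1] n 536 bbox 441 471 223 246 [117. 116. 117.] z6mm [ 0.4929 -0.4578  0.008 ]
top cup 0.66 [303.8 147.1] n 741 bbox 289 318 131 163 [115. 113. 111.] z6mm [ 0.7154 -0.1071  0.008 ]
top shaker 0.95 [470.3 174.9] n 1834 bbox 443 498 154 197 [78. 77. 77.] z6mm [ 0.6326 -0.5038  0.008 ]
top shaker 0.25 [196.  250.3] n 1381 bbox 176 216 231 270 [152. 152. 154.] z6mm [0.4726 0.1529 0.008 ]
top press 0.72 [125.4 237.4] n 22269 bbox 14 267 173 309 [78. 83. 85.] z6mm [0.5078 0.3233 0.008 ]
knob [0.5298 0.026  0.0845] 0.0018807328209965225
```

View pics/t1.png

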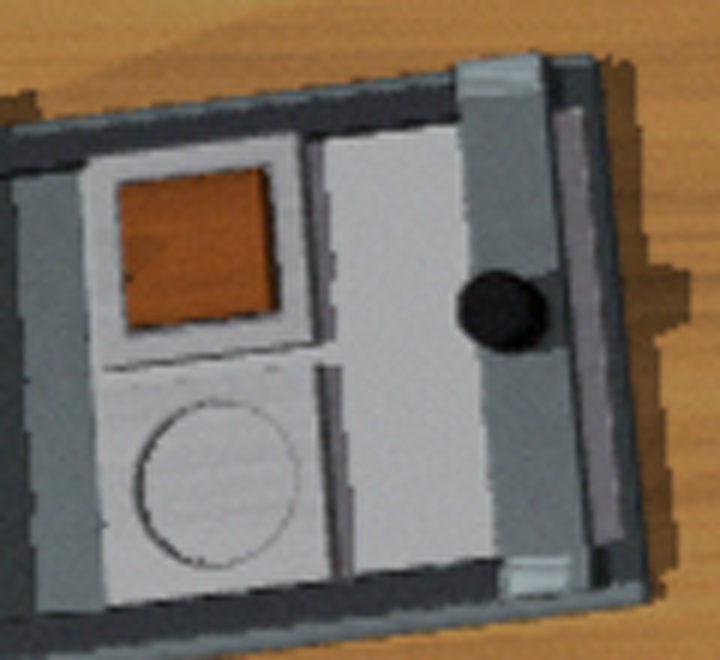

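View pics/s1.png

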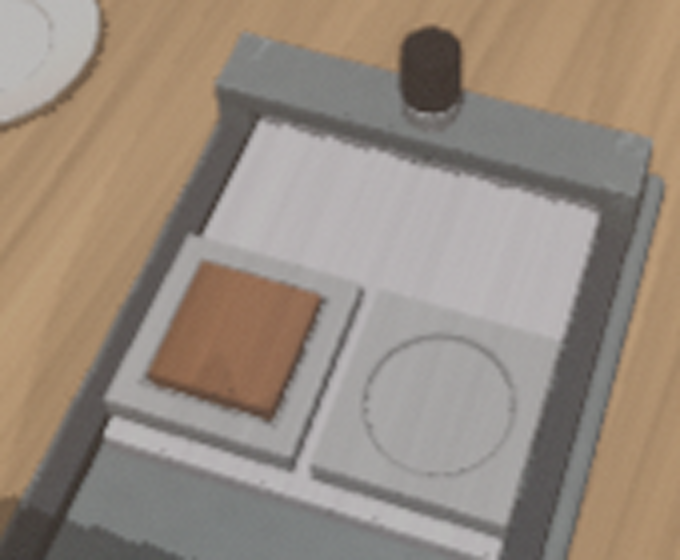

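```bash
cat > fit.py <<'E'
from h import *
import pickle
from scipy.optimize import least_squares
np.set_printoptions(precision=4,suppress=True)
C=pickle.load(open('c0.pkl','rb'))
T=lambda X,Y:((X+.5)/6-.5+160,(Y+.5)/6-.5+170)
S=lambda X,Y:((X+.5)/4-.5+200,(Y+.5)/4-.5+240)
P=[]
for l,x in [((86,61),(82,160)),((86,-21),(300,135)),((4,-21),(318,343)),((-86,-21),(330,577)),((-86,61),(104,610)),((-45,20),(218,484))]:
    P.append(('top',(*l,42),T(*x),3 if l==(-45,20) else 1))
for l,x in [((86,-21),(193,237)),((4,-21),(362,290)),((4,61),(295,465)),((86,61),(107,400)),((-4,-21),(372,290)),((-86,-21),(556,342)),((-86,61),(500,525)),((-4,61),(312,470)),((-45,20),(440,404))]:
    P.append(('side',(*l,42),S(*x),3 if l==(-45,20) else 1))
P.append(('top',(0,-105,90),(242.9,221.8),3));P.append(('side',(0,-105,90),(307.2,256.7),3))
def W(p,l): c,s=np.cos(p[2]),np.sin(p[2]); return np.array([p[0]+(c*l[0]-s*l[1])/1e3,p[1]+(s*l[0]+c*l[1])/1e3,l[2]/1e3])
def f(p,cams=('top','side')): return np.concatenate([w*(proj(C[n],W(p,l))-x) for n,l,x,w in P if n in cams])
for cams in [('top','side'),('top',),('side',)]:
    r=least_squares(f,[.53,.13,0.1],args=(cams,),loss='soft_l1')
    print(cams,r.x,np.degrees(r.x[2]),'recess',W(r.x,(-45,20,37)),'knob',W(r.x,(0,-105,90)))
    if len(cams)==2:
        for n,l,x,w in P: print(n,l,np.round(proj(C[n],W(r.x,l))-x,2))
# blanks
for n,x in (('top',(374.4,191.1)),('side',(328.4,181.2))): print(n,'blank',atz(C[n],x,.0075))
for n,l in(('top',.09),): pass
for n in C: print(n,'recess direct',atz(C[n],T(218,484) if n=='top' else S(440,404),.042),'knob direct',atz(C[n],(242.9,221.8) if n=='top' else (307.2,256.7),.09))
E
python3 fit.py
```

```text
('top', 'side') [0.5184 0.1279 0.0978] 5.603052820602659 recess [0.4717 0.1434 0.037 ] knob [0.5286 0.0234 0.09  ]
top (86, 61, 42) [ 0.28 -0.13]
top (86, -21, 42) [-1.22 -0.46]
top (4, -21, 42) [-1.38 -0.23]
top (-86, -21, 42) [-0.17  0.23]
top (-86, 61, 42) [ 1.59 -0.68]
top (-45, 20, 42) [-0.8  -0.12]
side (86, -21, 42) [-1.03 -0.28]
side (4, -21, 42) [ 0.11 -1.12]
side (4, 61, 42) [-0.7  -1.02]
side (86, 61, 42) [-0.38  0.67]
side (-4, -21, 42) [1.95 0.12]
side (-86, -21, 42) [1.61 0.18]
side (-86, 61, 42) [2.09 0.84]
side (-4, 61, 42) [-0.27 -0.8 ]
side (-45, 20, 42) [ 0.13 -0.29]
top (0, -105, 90) [ 0.12 -0.26]
side (0, -105, 90) [0.17 0.99]
('top',) [0.5179 0.1272 0.0976] 5.593923673363515 recess [0.4712 0.1428 0.037 ] knob [0.5282 0.0227 0.09  ]
('side',) [0.5186 0.1281 0.0984] 5.63918852544089 recess [0.4719 0.1435 0.037 ] knob [0.5289 0.0236 0.09  ]
top blank [ 0.6008 -0.2737  0.0075]
side blank [ 0.6025 -0.272   0.0075]
side recess direct [0.4717 0.1439 0.042 ] knob direct [0.5298 0.0215 0.09  ]
top recess direct [0.4713 0.1416 0.042 ] knob direct [0.5281 0.0237 0.09  ]
```

Request:
step_arm(deltas=[{"tz": 0.02, "az": 7.85}, {"tz": 0.03, "az": 7.85}, {"tz": 0.03, "az": 7.85}, {"tz": 0.02, "az": 7.85}, {"tx": 0.01, "ty": -0.04}, {"tx": 0.02, "ty": -0.055}, {"tx": 0.02, "ty": -0.055}, {"tx": 0.02, "ty": -0.055}, {"tx": 0.02, "ty": -0.055}, {"tx": 0.02, "ty": -0.055}, {"tx": 0.02, "ty": -0.055}, {"tx": 0.02, "ty": -0.055}], claw=-1, force=30)

```text
invalid input at $.deltas[0]: expected keys tx, ty, tz, ax, ay, az
```

Request:
step_arm(deltas=[{"tx": 0, "ty": 0, "tz": 0.02, "ax": 0, "ay": 0, "az": 7.85}, {"tx": 0, "ty": 0, "tz": 0.03, "ax": 0, "ay": 0, "az": 7.85}, {"tx": 0, "ty": 0, "tz": 0.03, "ax": 0, "ay": 0, "az": 7.85}, {"tx": 0, "ty": 0, "tz": 0.02, "ax": 0, "ay": 0, "az": 7.85}, {"tx": 0.01, "ty": -0.04, "tz": 0, "ax": 0, "ay": 0, "az": 0}, {"tx": 0.02, "ty": -0.055, "tz": 0, "ax": 0, "ay": 0, "az": 0}, {"tx": 0.02, "ty": -0.055, "tz": 0, "ax": 0, "ay": 0, "az": 0}, {"tx": 0.02, "ty": -0.055, "tz": 0, "ax": 0, "ay": 0, "az": 0}, {"tx": 0.02, "ty": -0.055, "tz": 0, "ax": 0, "ay": 0, "az": 0}, {"tx": 0.02, "ty": -0.055, "tz": 0, "ax": 0, "ay": 0, "az": 0}, {"tx": 0.02, "ty": -0.055, "tz": 0, "ax": 0, "ay": 0, "az": 0}, {"tx": 0.02, "ty": -0.055, "tz": 0, "ax": 0, "ay": 0, "az": 0}], claw=-1, force=30)

```text
time: 3.6
ee_pos: [0.4331, 0.1586, 0.3317]
orientation: [[0.001, -0.098, 0.995], [0.0, 0.995, 0.098], [-1.0, 0.0, 0.001]]
contact_force: [0.8, 0.4, -0.0]
finger_gap: 0.998
```

Request:
step_arm(deltas=[{"tx": 0.0168, "ty": -0.0432, "tz": 0, "ax": 0, "ay": 0, "az": 0}, {"tx": 0.0168, "ty": -0.0432, "tz": -0.02, "ax": 0, "ay": 0, "az": 0}, {"tx": 0.0168, "ty": -0.0432, "tz": -0.03, "ax": 0, "ay": 0, "az": 0}, {"tx": 0.0168, "ty": -0.0432, "tz": -0.03, "ax": 0, "ay": 0, "az": 0}, {"tx": 0.0168, "ty": -0.0432, "tz": -0.03, "ax": 0, "ay": 0, "az": 0}, {"tx": 0.0168, "ty": -0.0432, "tz": -0.03, "ax": 0, "ay": 0, "az": 0}, {"tx": 0.0168, "ty": -0.0432, "tz": -0.03, "ax": 0, "ay": 0, "az": 0}, {"tx": 0.0168, "ty": -0.0432, "tz": -0.03, "ax": 0, "ay": 0, "az": 0}, {"tx": 0.0168, "ty": -0.0432, "tz": -0.03, "ax": 0, "ay": 0, "az": 0}, {"tx": 0.0168, "ty": -0.0432, "tz": -0.02, "ax": 0, "ay": 0, "az": 0}, {"tx": 0, "ty": 0, "tz": 0, "ax": 0, "ay": 0, "az": 0}, {"tx": 0, "ty": 0, "tz": 0, "ax": 0, "ay": 0, "az": 0}], claw=-0.55, force=30)

```text
time: 5.1
ee_pos: [0.6005, -0.2709, 0.0811]
orientation: [[-0.0, -0.098, 0.995], [0.001, 0.995, 0.098], [-1.0, 0.001, -0.0]]
contact_force: [0.2, 0.2, 0.5]
finger_gap: 0.776
```

```bash
python3 - <<'E'
from h import *
np.set_printoptions(precision=4,suppress=True)
s=env.state();print(s['time'],s['ee_pos'],s['contact_force'],s['finger_gap'])
P=s['ee_pos'];ims=[]
for n in('side','top'):
    c=cap(n); u,v=proj(c,[.601,-.273,.03]).astype(int); print(n,u,v,proj(c,P))
    im=c['pixels'][max(v-60,0):v+60,u-75:u+75,::-1]; ims.append(cv2.resize(im,(600,480),interpolation=cv2.INTER_CUBIC)[:, :400] if 0 else cv2.resize(im,(400,320),interpolation=cv2.INTER_CUBIC))
cv2.imwrite('pics/a1.png',np.hstack(ims))
E
```

```text
5.1 [ 0.6005 -0.2709  0.0811] [0.248  0.2418 0.535 ] 0.7762299297561431
side 329 174 [329.9808 158.2974]
top 375 189 [376.5124 185.5393]
```

View pics/a1.png

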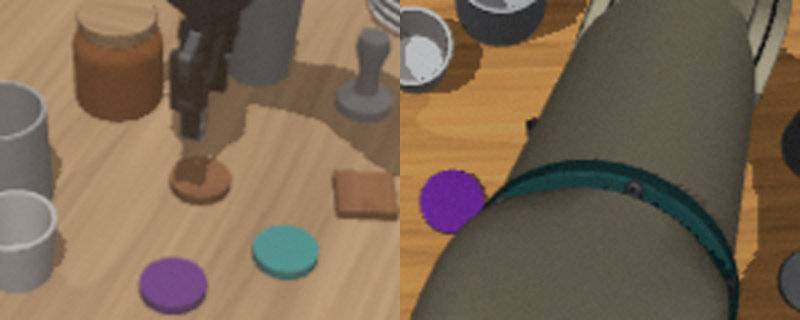

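Request:
step_arm(deltas=[{"tx": 0.001, "ty": -0.002, "tz": -0.01, "ax": 0, "ay": 0, "az": 0}, {"tx": 0, "ty": 0, "tz": -0.015, "ax": 0, "ay": 0, "az": 0}, {"tx": 0, "ty": 0, "tz": -0.015, "ax": 0, "ay": 0, "az": 0}, {"tx": 0, "ty": 0, "tz": -0.015, "ax": 0, "ay": 0, "az": 0}, {"tx": 0, "ty": 0, "tz": -0.008, "ax": 0, "ay": 0, "az": 0}, {"tx": 0, "ty": 0, "tz": -0.004, "ax": 0, "ay": 0, "az": 0}, {"tx": 0, "ty": 0, "tz": -0.002, "ax": 0, "ay": 0, "az": 0}, {"tx": 0, "ty": 0, "tz": -0.002, "ax": 0, "ay": 0, "az": 0}, {"tx": 0, "ty": 0, "tz": 0, "ax": 0, "ay": 0, "az": 0}], claw=-0.65, force=30)

```text
time: 6.32
ee_pos: [0.6017, -0.2737, 0.0105]
orientation: [[0.0, -0.098, 0.995], [-0.0, 0.995, 0.098], [-1.0, -0.0, 0.0]]
contact_force: [-0.0, 0.3, 0.6]
finger_gap: 0.825
```

```bash
cat > look.py <<'E'
from h import *
import sys
np.set_printoptions(precision=4,suppress=True)
# usage: look.py fn x y z halfw cams
fn=sys.argv[1];X=[float(v) for v in sys.argv[2:5]];w=int(sys.argv[5]);cams=sys.argv[6].split(',')
s=env.state();print(s['time'],np.array(s['ee_pos']),np.array(s['contact_force']),s['finger_gap'])
ims=[]
for n in cams:
    c=cap(n);u,v=proj(c,X).round().astype(int);u=min(max(u,w),640-w);v=min(max(v,w),400-w)
    print(n,'crop origin',u-w,v-w,'scale',400/(2*w),'tcp px',proj(c,s['ee_pos']))
    ims.append(cv2.resize(c['pixels'][v-w:v+w,u-w:u+w,::-1],(400,400),interpolation=cv2.INTER_CUBIC))
cv2.imwrite('pics/'+fn,np.hstack(ims))
E
python3 look.py a2.png .601 -.273 .02 35 side
```

```text
6.325 [ 0.6017 -0.2737  0.0105] [-0.0035  0.3003  0.5912] 0.8249274840914129
side crop origin 294 142 scale 5.714285714285714 tcp px [328.9626 179.958 ]
```

View pics/a2.png

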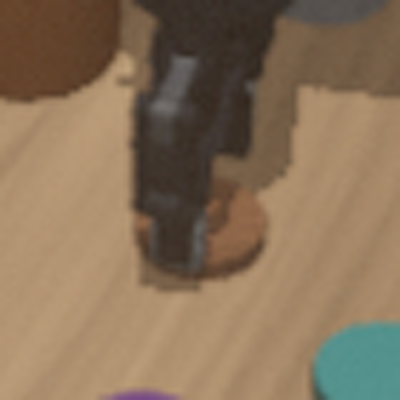

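```bash
python3 - <<'E'
from h import *
c=cap('side')
for d in (.036,.045):
  for z in(0,.005,.01,.015,.02): print(d,z,(proj(c,[.6017-.098*d,-.2737+.995*d,z])-[294,142])*5.714)
E
```

```text
0.036 0 [175.80424915 288.59697557]
0.036 0.005 [176.09847334 280.01266003]
0.036 0.01 [176.39479562 271.36713039]
0.036 0.015 [176.69323851 262.65972955]
0.036 0.02 [176.99382486 253.88979093]
0.045 0 [169.80496975 302.43108226]
0.045 0.005 [170.07963273 293.84109209]
0.045 0.01 [170.35626694 285.18945248]
0.045 0.015 [170.63489367 276.47549737]
0.045 0.02 [170.91553453 267.69855105]
```

Request:
step_arm(deltas=[{"tx": 0, "ty": 0, "tz": -0.002, "ax": 0, "ay": 0, "az": 0}, {"tx": 0, "ty": 0, "tz": -0.002, "ax": 0, "ay": 0, "az": 0}, {"tx": 0, "ty": 0, "tz": -0.001, "ax": 0, "ay": 0, "az": 0}, {"tx": 0, "ty": 0, "tz": 0, "ax": 0, "ay": 0, "az": 0}])

```text
time: 6.92
ee_pos: [0.6015, -0.2736, 0.0051]
orientation: [[-0.0, -0.098, 0.995], [0.0, 0.995, 0.098], [-1.0, 0.0, -0.0]]
contact_force: [0.5, 0.8, 0.1]
finger_gap: 0.826
```

Request:
step_arm(deltas=[{"tx": 0, "ty": 0, "tz": -0.001, "ax": 0, "ay": 0, "az": 0}, {"tx": 0, "ty": 0, "tz": -0.001, "ax": 0, "ay": 0, "az": 0}, {"tx": 0, "ty": 0, "tz": -0.001, "ax": 0, "ay": 0, "az": 0}, {"tx": 0, "ty": 0, "tz": -0.001, "ax": 0, "ay": 0, "az": 0}, {"tx": 0, "ty": 0, "tz": 0, "ax": 0, "ay": 0, "az": 0}])

```text
time: 7.55
ee_pos: [0.6015, -0.2736, 0.0012]
orientation: [[-0.0, -0.098, 0.995], [0.0, 0.995, 0.098], [-1.0, 0.0, -0.0]]
contact_force: [-0.1, -0.3, -0.2]
finger_gap: 0.824
```

```bash
python3 look.py a3.png .601 -.273 .02 30 side
```

```text
7.55 [ 0.6015 -0.2736  0.0012] [-0.1456 -0.3417 -0.238 ] 0.823590313878869
side crop origin 299 147 scale 6.666666666666667 tcp px [328.8992 182.8111]
```

View pics/a3.png

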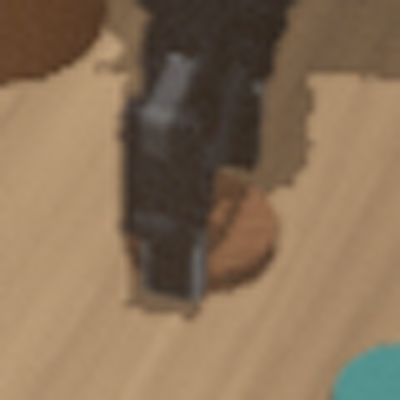

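Request:
step_arm(deltas=[{"tx": 0, "ty": 0, "tz": -0.001, "ax": 0, "ay": 0, "az": 0}, {"tx": 0, "ty": 0, "tz": -0.0005, "ax": 0, "ay": 0, "az": 0}, {"tx": 0, "ty": 0, "tz": 0, "ax": 0, "ay": 0, "az": 0}])

```text
time: 7.98
ee_pos: [0.6016, -0.2736, -0.0002]
orientation: [[-0.0, -0.098, 0.995], [-0.0, 0.995, 0.098], [-1.0, 0.0, -0.0]]
contact_force: [0.5, -0.4, -0.4]
finger_gap: 0.825
```

Request:
step_arm(deltas=[{"tx": 0, "ty": 0, "tz": 0, "ax": 0, "ay": 0, "az": 0}, {"tx": 0, "ty": 0, "tz": 0, "ax": 0, "ay": 0, "az": 0}, {"tx": 0, "ty": 0, "tz": 0, "ax": 0, "ay": 0, "az": 0}, {"tx": 0, "ty": 0, "tz": 0, "ax": 0, "ay": 0, "az": 0}, {"tx": 0, "ty": 0, "tz": 0, "ax": 0, "ay": 0, "az": 0}], claw=0.2, force=30)

```text
time: 8.6
ee_pos: [0.6017, -0.2737, 0.0002]
orientation: [[0.0, -0.098, 0.995], [-0.0, 0.995, 0.098], [-1.0, -0.0, 0.0]]
contact_force: [-1.8, 0.4, 5.5]
finger_gap: 0.662
```

```bash
python3 look.py a4.png .601 -.273 .02 30 side
```

```text
8.6 [ 0.6017 -0.2737  0.0002] [-1.8202  0.3734  5.5001] 0.6621633978453189
side crop origin 299 147 scale 6.666666666666667 tcp px [328.8356 183.0715]
```

View pics/a4.png

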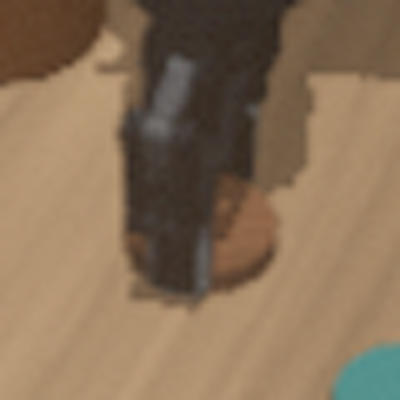

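Request:
step_arm(deltas=[{"tx": 0, "ty": 0, "tz": 0.003, "ax": 0, "ay": 0, "az": 0}, {"tx": 0, "ty": 0, "tz": 0.01, "ax": 0, "ay": 0, "az": 0}, {"tx": 0, "ty": 0, "tz": 0.02, "ax": 0, "ay": 0, "az": 0}, {"tx": 0, "ty": 0, "tz": 0.03, "ax": 0, "ay": 0, "az": 0}, {"tx": 0, "ty": 0, "tz": 0.03, "ax": 0, "ay": 0, "az": 0}, {"tx": 0, "ty": 0, "tz": 0.0, "ax": 0, "ay": 0, "az": 0}])

```text
time: 9.4
ee_pos: [0.6039, -0.2748, 0.0969]
orientation: [[0.006, -0.098, 0.995], [-0.003, 0.995, 0.098], [-1.0, -0.003, 0.006]]
contact_force: [1.0, -1.1, -1.4]
finger_gap: 0.659
```

```bash
python3 look.py a5.png .601 -.273 .095 30 side,top
```

```text
9.4 [ 0.6039 -0.2748  0.0969] [ 0.9568 -1.0612 -1.4387] 0.6590091117124456
side crop origin 300 123 scale 6.666666666666667 tcp px [329.4478 151.6143]
top crop origin 348 154 scale 6.666666666666667 tcp px [379.0345 182.5573]
```

View pics/a5.png

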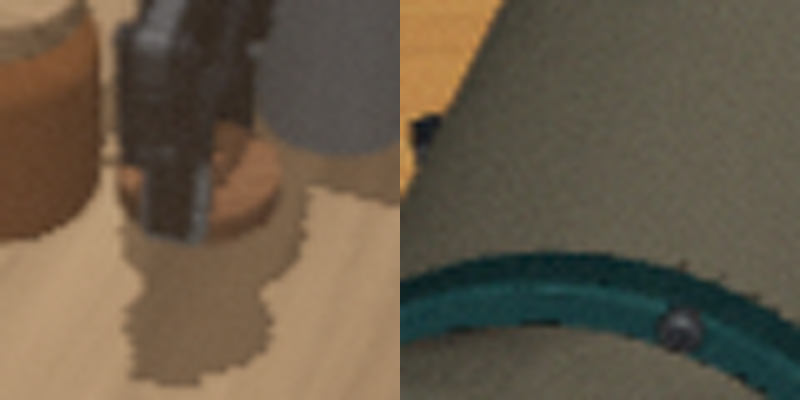

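Request:
step_arm(deltas=[{"tx": -0.0, "ty": 0.0, "tz": 0.025, "ax": 0, "ay": 0, "az": 0}, {"tx": -0.01, "ty": 0.0315, "tz": 0.03, "ax": 0, "ay": 0, "az": 0}, {"tx": -0.013, "ty": 0.0415, "tz": 0.025, "ax": 0, "ay": 0, "az": 0}, {"tx": -0.013, "ty": 0.0415, "tz": 0, "ax": 0, "ay": 0, "az": 0}, {"tx": -0.013, "ty": 0.0415, "tz": 0, "ax": 0, "ay": 0, "az": 0}, {"tx": -0.013, "ty": 0.0415, "tz": 0, "ax": 0, "ay": 0, "az": 0}, {"tx": -0.013, "ty": 0.0415, "tz": 0, "ax": 0, "ay": 0, "az": 0}, {"tx": -0.013, "ty": 0.0415, "tz": 0, "ax": 0, "ay": 0, "az": 0}, {"tx": -0.013, "ty": 0.0415, "tz": 0, "ax": 0, "ay": 0, "az": 0}, {"tx": -0.013, "ty": 0.0415, "tz": 0, "ax": 0, "ay": 0, "az": 0}, {"tx": -0.013, "ty": 0.0415, "tz": -0.01, "ax": 0, "ay": 0, "az": 0}, {"tx": -0.0033, "ty": 0.0115, "tz": -0.01, "ax": 0, "ay": 0, "az": 0}])

```text
time: 11.0
ee_pos: [0.4695, 0.1459, 0.1519]
orientation: [[-0.002, -0.103, 0.995], [0.001, 0.995, 0.103], [-1.0, 0.001, -0.002]]
contact_force: [0.4, -0.4, -0.3]
finger_gap: 0.656
```

Request:
step_arm(deltas=[{"tx": 0, "ty": 0, "tz": -0.02, "ax": 0, "ay": 0, "az": 0}, {"tx": 0, "ty": 0, "tz": -0.03, "ax": 0, "ay": 0, "az": 0}, {"tx": 0, "ty": 0, "tz": -0.02, "ax": 0, "ay": 0, "az": 0}, {"tx": 0, "ty": 0, "tz": -0.01, "ax": 0, "ay": 0, "az": 0}, {"tx": 0, "ty": 0, "tz": 0.0, "ax": 0, "ay": 0, "az": 0}])

```text
time: 11.62
ee_pos: [0.4709, 0.1421, 0.0721]
orientation: [[-0.002, -0.097, 0.995], [-0.001, 0.995, 0.097], [-1.0, -0.001, -0.002]]
contact_force: [-0.2, -1.0, -0.2]
finger_gap: 0.659
```

```bash
python3 look.py a6.png .4715 .1428 .07 50 side,top
```

```text
11.625 [0.4709 0.1421 0.0721] [-0.1674 -0.955  -0.1851] 0.6589893464228131
side crop origin 260 282 scale 4.0 tcp px [310.4787 330.8539]
top crop origin 141 200 scale 4.0 tcp px [191.0773 250.0698]
```

View pics/a6.png

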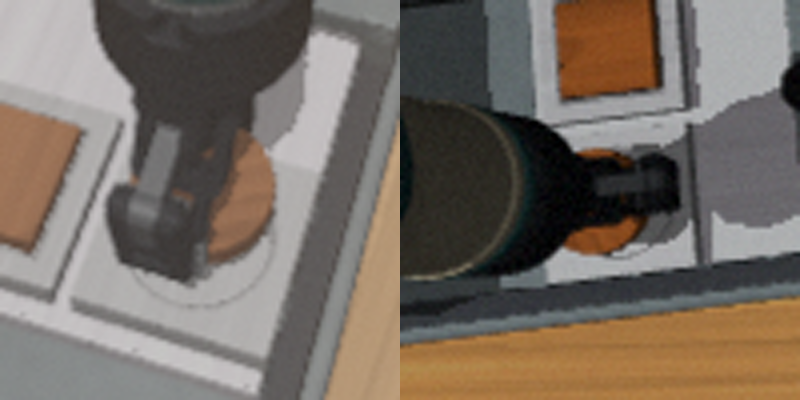

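```bash
cat > ov.py <<'E'
from h import *
import sys
# ov.py fn dx dy zb  (offset from tcp)
fn=sys.argv[1];dx,dy,zo=[float(v)/1000 for v in sys.argv[2:5]]
s=env.state();P=np.array(s['ee_pos']);ims=[]
a=np.linspace(0,2*np.pi,200)
for n in('side','top'):
    c=cap(n);np.save('pics/last_'+n+'.npy',c['pixels'])
    w=32;f=400/(2*w)
    u,v=proj(c,P).round().astype(int);v=min(v,400-w)
    im=cv2.resize(c['pixels'][v-w:v+w,u-w:u+w,::-1],(400,400),interpolation=cv2.INTER_CUBIC)
    def circ(x,y,z,r,col):
        pts=np.array([(proj(c,[x+r*np.cos(t),y+r*np.sin(t),z])-[u-w,v-w]+.5)*f-.5 for t in a])
        cv2.polylines(im,[pts.round().astype(int)],True,col,1)
    circ(P[0]+dx,P[1]+dy,P[2]+zo,.029,(0,255,0));circ(P[0]+dx,P[1]+dy,P[2]+zo+.012,.029,(255,255,0))
    circ(.4715,.1428,.042,.0305,(255,0,255))
    ims.append(im)
cv2.imwrite('pics/'+fn,np.hstack(ims))
E
python3 ov.py a7.png 0 0 -1
```

```text
(no output)
```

View pics/a7.png

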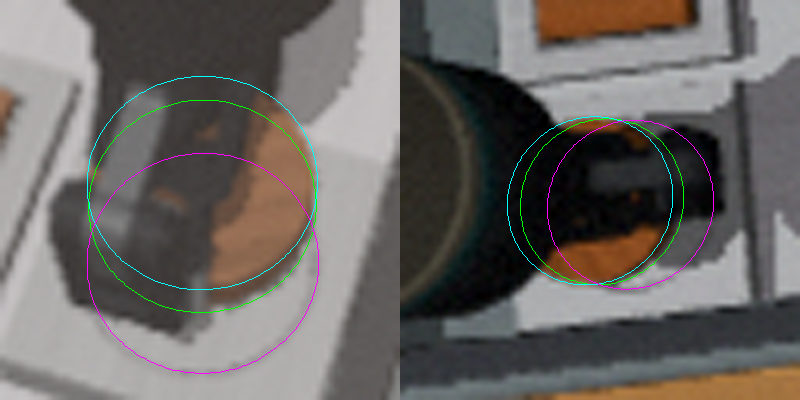

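```bash
cat > fitd.py <<'E'
from h import *
import sys
from scipy.optimize import minimize
np.set_printoptions(precision=4,suppress=True)
s=env.state();P=np.array(s['ee_pos']);print(s['time'],P)
a=np.linspace(0,2*np.pi,120)
zs=[float(v)/1000 for v in sys.argv[1].split(',')]
def hull(c,x,y,z,sc):
    pts=[proj(c,[x+.029*np.cos(t),y+.029*np.sin(t),zz]) for t in a for zz in(z,z+.012)]
    return cv2.convexHull(((np.array(pts)+.5)*sc-.5).astype(np.float32))
D={}
for n in('side','top'):
    c=cap(n);im=c['pixels'].astype(int)
    u,v=proj(c,P).round().astype(int);w=34;y0=max(v-w,0);y1=min(v+w,400);x0=u-w;x1=u+w
    sc=4
    g=cv2.resize(c['pixels'][y0:y1,x0:x1],None,fx=sc,fy=sc,interpolation=cv2.INTER_LINEAR).astype(int)
    orange=(g[:,:,0]-g[:,:,2]>(30 if n=='top' else 22))
    # only keep component near tcp
    nl,lab,st,ce=cv2.connectedComponentsWithStats(orange.astype(np.uint8))
    keep=np.zeros_like(orange)
    p=(proj(c,P)-[x0,y0]+.5)*sc
    for i in range(1,nl):
        if st[i,4]>60 and np.linalg.norm(ce[i]-p)<24*sc*.95: keep|=lab==i
    steel=(g.sum(2)>(330 if n=='top' else 400))&~orange
    dbg=np.zeros(g.shape,np.uint8);dbg[keep]=(0,128,255);dbg[steel]=(200,200,200);cv2.imwrite('pics/seg_%s.png'%n,dbg)
    for zo in zs:
        def cost(q):
            h=hull(c,q[0],q[1],P[2]+zo,sc)-np.array([x0,y0],np.float32)*sc
            m=np.zeros(keep.shape,np.uint8);cv2.fillConvexPoly(m,np.round(h*16).astype(np.int32),1,shift=4)
            m=m>0
            return (keep&~m).sum()+(steel&m).sum()
        b=min(((cost(P[:2]+[i/1000,j/1000]),i,j) for i in np.arange(-5,5.1,1) for j in np.arange(-5,5.1,1)))
        b=sorted((cost(P[:2]+[i/1000,j/1000]),i,j) for i in np.arange(b[1]-1,b[1]+1.1,.25) for j in np.arange(b[2]-1,b[2]+1.1,.25))
        m=np.array([q[1:] for q in b if q[0]<=b[0][0]+3]).mean(0)
        print(n,zo,'cost',b[0][0],'offset mm from tcp',m,'pos',P[:2]+m/1000)
E
python3 fitd.py 0,1,-1; python3 -c "
import cv2,numpy as np
a=cv2.imread('pics/seg_side.png');b=cv2.imread('pics/seg_top.png')
h=min(a.shape[0],b.shape[0]);cv2.imwrite('pics/seg.png',np.hstack([a[:h],b[:h]]))"
```

```text
11.825 [0.4718 0.1429 0.0735]
side 0.0 cost 38 offset mm from tcp [0.75 0.25] pos [0.4726 0.1432]
side 0.001 cost 49 offset mm from tcp [0.75 0.5 ] pos [0.4726 0.1434]
side -0.001 cost 34 offset mm from tcp [ 1.    -0.375] pos [0.4728 0.1426]
top 0.0 cost 48 offset mm from tcp [-0.375 -0.175] pos [0.4715 0.1428]
top 0.001 cost 50 offset mm from tcp [-0.4167 -0.625 ] pos [0.4714 0.1423]
top -0.001 cost 41 offset mm from tcp [-0.25  0.25] pos [0.4716 0.1432]
```

View pics/seg.png

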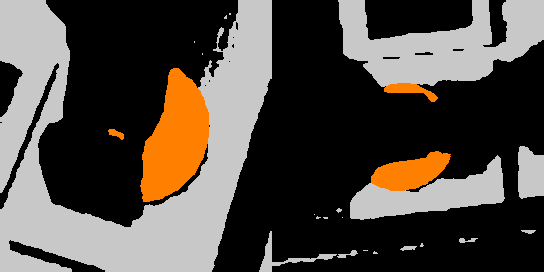

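Request:
step_arm(deltas=[{"tx": -0.0005, "ty": -0.0003, "tz": -0.008, "ax": 0, "ay": 0, "az": 0}, {"tx": 0, "ty": 0, "tz": -0.01, "ax": 0, "ay": 0, "az": 0}, {"tx": 0, "ty": 0, "tz": -0.008, "ax": 0, "ay": 0, "az": 0}, {"tx": 0, "ty": 0, "tz": -0.002, "ax": 0, "ay": 0, "az": 0}, {"tx": 0, "ty": 0, "tz": 0, "ax": 0, "ay": 0, "az": 0}, {"tx": 0, "ty": 0, "tz": 0, "ax": 0, "ay": 0, "az": 0}])

```text
time: 12.68
ee_pos: [0.4709, 0.1426, 0.045]
orientation: [[0.0, -0.098, 0.995], [0.0, 0.995, 0.098], [-1.0, 0.0, 0.0]]
contact_force: [-0.1, 0.1, 0.2]
finger_gap: 0.659
```

```bash
python3 fitd.py 0,-1;python3 ov.py a8.png 0 0 0
```

```text
12.675 [0.4709 0.1426 0.045 ]
side 0.0 cost 59 offset mm from tcp [ 1.25  -0.625] pos [0.4722 0.142 ]
side -0.001 cost 51 offset mm from tcp [ 1.25 -1.  ] pos [0.4722 0.1416]
top 0.0 cost 9 offset mm from tcp [-0.1071 -0.5357] pos [0.4708 0.1421]
top -0.001 cost 8 offset mm from tcp [-0.1071 -0.2857] pos [0.4708 0.1423]
```

View pics/a8.png

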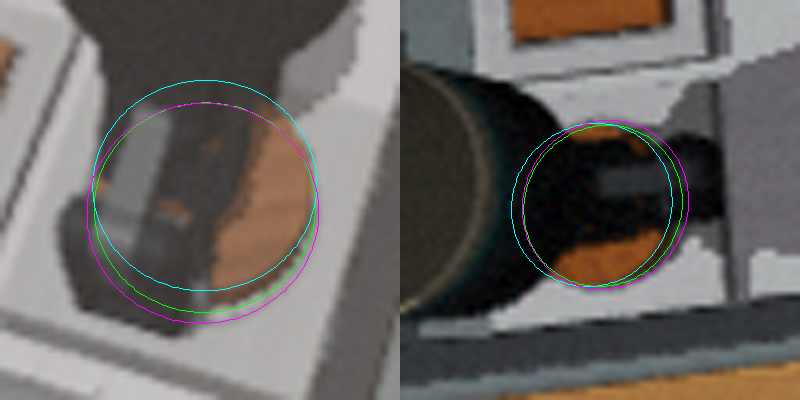

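```bash
python3 - <<'E'
from h import *
import pickle
from scipy.ndimage import map_coordinates
C=pickle.load(open('c0.pkl','rb'))
a=np.linspace(0,2*np.pi,180,endpoint=False)
for n in C:
    g=C[n]['pixels'].astype(float).mean(2)
    for z in(.042,.0395,.037):
      res=[]
      for r in (.0300,.0305,.031,.0315):
        for x in np.arange(.467,.4765,.0005):
          for y in np.arange(.138,.148,.0005):
            X=np.array([x+r*np.cos(a),y+r*np.sin(a),np.full(a.shape,z)])
            p=np.array(C[n]['intrinsics'])@(np.array(C[n]['R'])@X+np.array(C[n]['t'])[:,None]);p=p[:2]/p[2]
            v=map_coordinates(g,[p[1],p[0]],order=1); res.append((v.mean(),r,x,y))
      res.sort(); print(n,z,np.round(res[:4],4).tolist())
E
```

```text
side 0.042 [[143.5137, 0.03, 0.4725, 0.144], [143.6674, 0.0305, 0.472, 0.144], [143.7656, 0.0305, 0.4725, 0.144], [143.8831, 0.03, 0.4725, 0.1435]]
side 0.0395 [[143.5803, 0.0305, 0.473, 0.1425], [143.5872, 0.0305, 0.473, 0.143], [143.5933, 0.0305, 0.4725, 0.143], [143.6004, 0.0305, 0.4725, 0.1425]]
side 0.037 [[143.3095, 0.0305, 0.4735, 0.1415], [143.4349, 0.0305, 0.473, 0.1415], [143.6658, 0.0305, 0.4735, 0.142], [143.8442, 0.0305, 0.473, 0.142]]
top 0.042 [[122.4557, 0.0305, 0.4715, 0.1415], [122.7939, 0.0305, 0.472, 0.1415], [122.8658, 0.0305, 0.4715, 0.142], [123.1445, 0.0305, 0.472, 0.142]]
top 0.0395 [[122.421, 0.0305, 0.4715, 0.1425], [122.4417, 0.0305, 0.472, 0.1425], [123.2275, 0.0305, 0.472, 0.143], [123.2687, 0.0305, 0.4715, 0.143]]
top 0.037 [[122.3635, 0.0305, 0.472, 0.1435], [122.6605, 0.0305, 0.4715, 0.1435], [123.199, 0.0305, 0.472, 0.143], [123.4309, 0.0305, 0.4715, 0.143]]
```

Request:
step_arm(deltas=[{"tx": 0.0007, "ty": 0.0006, "tz": 0, "ax": 0, "ay": 0, "az": 0}, {"tx": 0, "ty": 0, "tz": -0.001, "ax": 0, "ay": 0, "az": 0}, {"tx": 0, "ty": 0, "tz": -0.001, "ax": 0, "ay": 0, "az": 0}, {"tx": 0, "ty": 0, "tz": -0.001, "ax": 0, "ay": 0, "az": 0}, {"tx": 0, "ty": 0, "tz": -0.001, "ax": 0, "ay": 0, "az": 0}, {"tx": 0, "ty": 0, "tz": 0, "ax": 0, "ay": 0, "az": 0}])

```text
time: 13.62
ee_pos: [0.4714, 0.1431, 0.0407]
orientation: [[-0.0, -0.098, 0.995], [-0.0, 0.995, 0.098], [-1.0, -0.0, -0.0]]
contact_force: [0.8, 0.2, -0.3]
finger_gap: 0.659
```

Request:
step_arm(deltas=[{"tx": 0, "ty": 0, "tz": -0.001, "ax": 0, "ay": 0, "az": 0}, {"tx": 0, "ty": 0, "tz": 0, "ax": 0, "ay": 0, "az": 0}])

```text
time: 13.88
ee_pos: [0.4714, 0.1432, 0.0398]
orientation: [[-0.0, -0.098, 0.995], [-0.0, 0.995, 0.098], [-1.0, -0.0, -0.0]]
contact_force: [-0.2, 0.1, -0.3]
finger_gap: 0.66
```

Request:
step_arm(deltas=[{"tx": 0, "ty": 0, "tz": -0.001, "ax": 0, "ay": 0, "az": 0}, {"tx": 0, "ty": 0, "tz": 0, "ax": 0, "ay": 0, "az": 0}])

```text
time: 14.12
ee_pos: [0.4715, 0.1432, 0.0388]
orientation: [[-0.0, -0.098, 0.995], [-0.0, 0.995, 0.098], [-1.0, -0.0, -0.0]]
contact_force: [0.8, -0.2, -0.5]
finger_gap: 0.662
```

Request:
step_arm(deltas=[{"tx": 0, "ty": 0, "tz": -0.001, "ax": 0, "ay": 0, "az": 0}, {"tx": 0, "ty": 0, "tz": 0, "ax": 0, "ay": 0, "az": 0}])

```text
time: 14.38
ee_pos: [0.4716, 0.1432, 0.0379]
orientation: [[0.0, -0.098, 0.995], [0.0, 0.995, 0.098], [-1.0, 0.0, 0.0]]
contact_force: [-0.3, -0.4, 0.7]
finger_gap: 0.661
```

```bash
python3 fitd.py 0;python3 ov.py a9.png 0 0 0
```

```text
14.375 [0.4716 0.1432 0.0379]
side 0.0 cost 45 offset mm from tcp [ 1.    -0.125] pos [0.4726 0.1431]
top 0.0 cost 2 offset mm from tcp [-0.25 -0.5 ] pos [0.4713 0.1427]
```

View pics/a9.png

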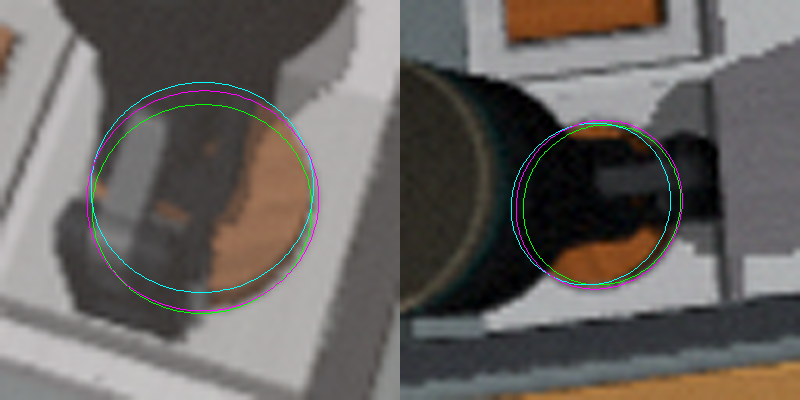

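Request:
step_arm(deltas=[{"tx": 0, "ty": 0, "tz": -0.0008, "ax": 0, "ay": 0, "az": 0}, {"tx": 0, "ty": 0, "tz": 0, "ax": 0, "ay": 0, "az": 0}])

```text
time: 14.82
ee_pos: [0.4716, 0.1432, 0.0379]
orientation: [[0.0, -0.098, 0.995], [0.0, 0.995, 0.098], [-1.0, 0.0, 0.0]]
contact_force: [-0.7, -0.2, 11.2]
finger_gap: 0.659
```

Request:
step_arm(deltas=[{"tx": 0, "ty": 0, "tz": 0, "ax": 0, "ay": 0, "az": 0}, {"tx": 0, "ty": 0, "tz": 0, "ax": 0, "ay": 0, "az": 0}, {"tx": 0, "ty": 0, "tz": 0, "ax": 0, "ay": 0, "az": 0}], claw=-0.6)

```text
time: 15.2
ee_pos: [0.4714, 0.1431, 0.0368]
orientation: [[-0.0, -0.098, 0.995], [-0.0, 0.995, 0.098], [-1.0, -0.0, -0.0]]
contact_force: [0.4, 0.1, 0.4]
finger_gap: 0.801
```

Request:
step_arm(deltas=[{"tx": 0, "ty": 0, "tz": 0.005, "ax": 0, "ay": 0, "az": 0}, {"tx": 0, "ty": 0, "tz": 0.02, "ax": 0, "ay": 0, "az": 0}, {"tx": 0, "ty": 0, "tz": 0.03, "ax": 0, "ay": 0, "az": 0}, {"tx": 0, "ty": 0, "tz": 0.03, "ax": 0, "ay": 0, "az": 0}, {"tx": 0, "ty": 0, "tz": 0.03, "ax": 0, "ay": 0, "az": 0}, {"tx": 0.01, "ty": -0.045, "tz": 0.01, "ax": 0, "ay": 0, "az": 0}, {"tx": 0.015, "ty": -0.045, "tz": 0.0, "ax": 0, "ay": 0, "az": 0}, {"tx": 0.015, "ty": -0.03, "tz": 0.0, "ax": 0, "ay": 0, "az": 0}, {"tx": 0, "ty": 0, "tz": 0, "ax": 0, "ay": 0, "az": 0}])

```text
time: 16.32
ee_pos: [0.5125, 0.0199, 0.1624]
orientation: [[0.001, -0.093, 0.996], [-0.001, 0.996, 0.093], [-1.0, -0.002, 0.001]]
contact_force: [0.1, 1.0, -0.1]
finger_gap: 0.798
```

```bash
python3 look.py b1.png .4715 .1428 .042 30 side,top
```

```text
16.325 [0.5125 0.0199 0.1624] [ 0.0952  1.0487 -0.1441] 0.798287388965652
side crop origin 280 310 scale 6.666666666666667 tcp px [316.8541 232.4515]
top crop origin 165 220 scale 6.666666666666667 tcp px [236.7731 226.0059]
```

View pics/b1.png

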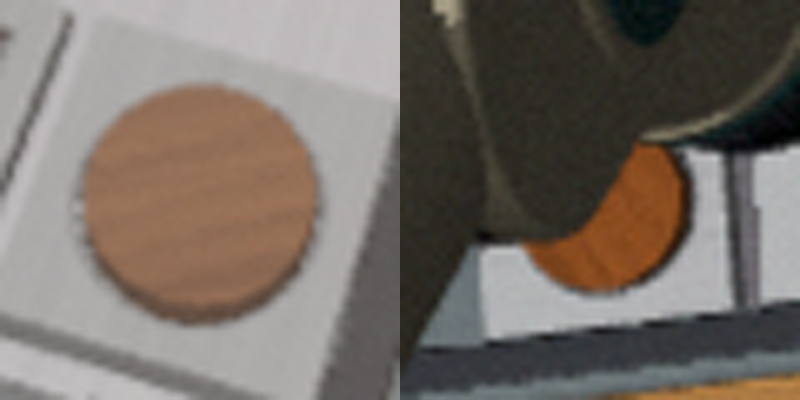

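Request:
step_arm(deltas=[{"tx": -0.01, "ty": 0.03, "tz": 0, "ax": 0, "ay": 0, "az": 0}, {"tx": -0.015, "ty": 0.045, "tz": 0, "ax": 0, "ay": 0, "az": 0}, {"tx": -0.015, "ty": 0.045, "tz": 0, "ax": 0, "ay": 0, "az": 0}, {"tx": 0, "ty": 0, "tz": -0.03, "ax": 0, "ay": 0, "az": 0}, {"tx": 0, "ty": 0, "tz": -0.04, "ax": 0, "ay": 0, "az": 0}, {"tx": 0, "ty": 0, "tz": -0.03, "ax": 0, "ay": 0, "az": 0}, {"tx": 0, "ty": 0, "tz": -0.008, "ax": 0, "ay": 0, "az": 0}, {"tx": 0, "ty": 0, "tz": 0, "ax": 0, "ay": 0, "az": 0}], claw=1, force=20)

```text
time: 17.42
ee_pos: [0.4711, 0.1439, 0.0541]
orientation: [[-0.001, -0.099, 0.995], [0.0, 0.995, 0.099], [-1.0, 0.0, -0.001]]
contact_force: [-0.1, 0.2, -0.6]
finger_gap: 0.0
```

Request:
step_arm(deltas=[{"tx": 0, "ty": 0, "tz": -0.001, "ax": 0, "ay": 0, "az": 0}, {"tx": 0, "ty": 0, "tz": -0.001, "ax": 0, "ay": 0, "az": 0}, {"tx": 0, "ty": 0, "tz": -0.001, "ax": 0, "ay": 0, "az": 0}, {"tx": 0, "ty": 0, "tz": 0, "ax": 0, "ay": 0, "az": 0}])

```text
time: 17.92
ee_pos: [0.4716, 0.1432, 0.0512]
orientation: [[0.0, -0.098, 0.995], [0.0, 0.995, 0.098], [-1.0, 0.0, 0.0]]
contact_force: [1.0, 0.2, -0.2]
finger_gap: 0.002
```

Request:
step_arm(deltas=[{"tx": 0, "ty": 0, "tz": -0.001, "ax": 0, "ay": 0, "az": 0}, {"tx": 0, "ty": 0, "tz": -0.001, "ax": 0, "ay": 0, "az": 0}, {"tx": 0, "ty": 0, "tz": 0, "ax": 0, "ay": 0, "az": 0}])

```text
time: 18.3
ee_pos: [0.4715, 0.1432, 0.0491]
orientation: [[-0.0, -0.098, 0.995], [0.0, 0.995, 0.098], [-1.0, 0.0, -0.0]]
contact_force: [-0.9, -0.4, 2.4]
finger_gap: -0.0
```

Request:
step_arm(deltas=[{"tx": 0, "ty": 0, "tz": -0.0007, "ax": 0, "ay": 0, "az": 0}, {"tx": 0, "ty": 0, "tz": 0, "ax": 0, "ay": 0, "az": 0}])

```text
time: 18.55
ee_pos: [0.4715, 0.1431, 0.0491]
orientation: [[0.0, -0.098, 0.995], [0.0, 0.995, 0.098], [-1.0, 0.0, 0.0]]
contact_force: [-1.4, -0.6, 10.4]
finger_gap: 0.001
```

Request:
step_arm(deltas=[{"tx": 0, "ty": 0, "tz": 0.02, "ax": 0, "ay": 0, "az": 0}, {"tx": 0, "ty": 0, "tz": 0.035, "ax": 0, "ay": 0, "az": 0}, {"tx": 0, "ty": 0, "tz": 0.035, "ax": 0, "ay": 0, "az": 0}, {"tx": 0, "ty": 0, "tz": 0.03, "ax": 0, "ay": 0, "az": 0}, {"tx": 0.016, "ty": -0.035, "tz": 0, "ax": 0, "ay": 0, "az": 0}, {"tx": 0.02, "ty": -0.045, "tz": 0, "ax": 0, "ay": 0, "az": 0}, {"tx": 0.02, "ty": -0.04, "tz": 0, "ax": 0, "ay": 0, "az": 0}, {"tx": 0, "ty": 0, "tz": 0, "ax": 0, "ay": 0, "az": 0}, {"tx": 0, "ty": 0, "tz": 0, "ax": 0, "ay": 0, "az": 0}], claw=-1, force=20)

```text
time: 19.68
ee_pos: [0.5269, 0.0237, 0.168]
orientation: [[-0.001, -0.098, 0.995], [0.001, 0.995, 0.098], [-1.0, 0.001, -0.001]]
contact_force: [-0.1, 0.5, 0.2]
finger_gap: 0.998
```

```bash
python3 look.py b2.png .4715 .1428 .042 30 side,top; python3 look.py b3.png .5286 .023 .1 50 side,top
```

```text
19.675 [0.5269 0.0237 0.168 ] [-0.0538  0.4927  0.2431] 0.997659960976059
side crop origin 280 310 scale 6.666666666666667 tcp px [308.0032 229.2242]
top crop origin 165 220 scale 6.666666666666667 tcp px [234.2566 218.5491]
19.775 [0.5268 0.0246 0.1681] [-0.9536  1.0351 -0.4   ] 1.0030022276034782
side crop origin 257 204 scale 4.0 tcp px [307.8332 229.5906]
top crop origin 192 171 scale 4.0 tcp px [233.7657 218.6125]
```

View pics/b2.png

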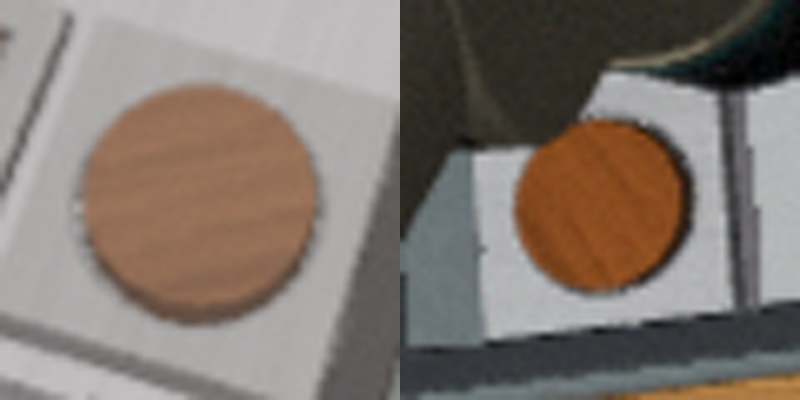

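View pics/b3.png

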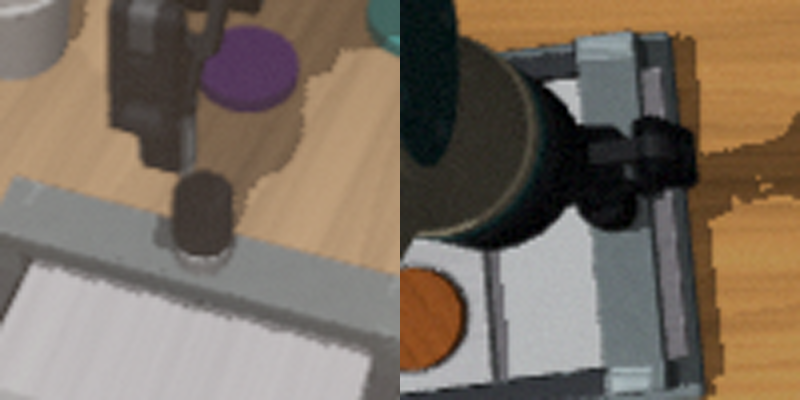

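Request:
step_arm(deltas=[{"tx": 0.0015, "ty": -0.0007, "tz": -0.015, "ax": 0, "ay": 0, "az": 0}, {"tx": 0, "ty": 0, "tz": -0.02, "ax": 0, "ay": 0, "az": 0}, {"tx": 0, "ty": 0, "tz": -0.02, "ax": 0, "ay": 0, "az": 0}, {"tx": 0, "ty": 0, "tz": -0.02, "ax": 0, "ay": 0, "az": 0}, {"tx": 0, "ty": 0, "tz": -0.015, "ax": 0, "ay": 0, "az": 0}, {"tx": 0, "ty": 0, "tz": -0.003, "ax": 0, "ay": 0, "az": 0}, {"tx": 0, "ty": 0, "tz": 0, "ax": 0, "ay": 0, "az": 0}])

```text
time: 20.75
ee_pos: [0.5291, 0.0225, 0.0753]
orientation: [[0.0, -0.098, 0.995], [-0.0, 0.995, 0.098], [-1.0, -0.0, 0.0]]
contact_force: [-0.6, 0.6, -0.6]
finger_gap: 0.997
```

```bash
python3 look.py b4.png .5286 .023 .09 30 side,top
```

```text
20.75 [0.5291 0.0225 0.0753] [-0.5942  0.5596 -0.6246] 0.9968351474734013
side crop origin 277 228 scale 6.666666666666667 tcp px [307.3821 262.2277]
top crop origin 213 192 scale 6.666666666666667 tcp px [244.8768 221.978 ]
```

View pics/b4.png

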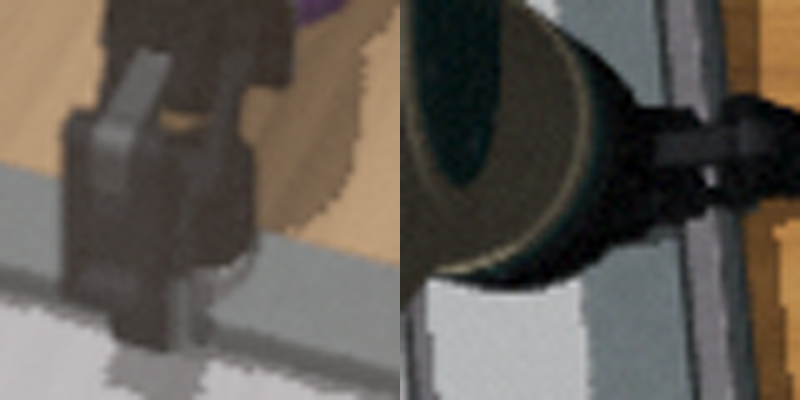

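Knob is between the fingers. Closing.

Request:
step_arm(deltas=[{"tx": 0, "ty": 0, "tz": 0, "ax": 0, "ay": 0, "az": 0}, {"tx": 0, "ty": 0, "tz": 0, "ax": 0, "ay": 0, "az": 0}, {"tx": 0, "ty": 0, "tz": 0, "ax": 0, "ay": 0, "az": 0}, {"tx": 0, "ty": 0, "tz": 0, "ax": 0, "ay": 0, "az": 0}, {"tx": 0, "ty": 0, "tz": 0, "ax": 0, "ay": 0, "az": 0}, {"tx": 0, "ty": 0, "tz": 0, "ax": 0, "ay": 0, "az": 0}], claw=1, force=60)

```text
time: 21.6
ee_pos: [0.5291, 0.0226, 0.0757]
orientation: [[0.0, -0.098, 0.995], [0.0, 0.995, 0.098], [-1.0, 0.0, 0.0]]
contact_force: [-0.2, -0.2, 6.2]
finger_gap: 0.31
```

```bash
python3 look.py b5.png .5286 .023 .09 30 side,top
```

```text
21.6 [0.5291 0.0226 0.0757] [-0.2177 -0.2234  6.2006] 0.31044010136308264
side crop origin 277 228 scale 6.666666666666667 tcp px [307.3748 262.1071]
top crop origin 213 192 scale 6.666666666666667 tcp px [244.8216 221.9621]
```

View pics/b5.png

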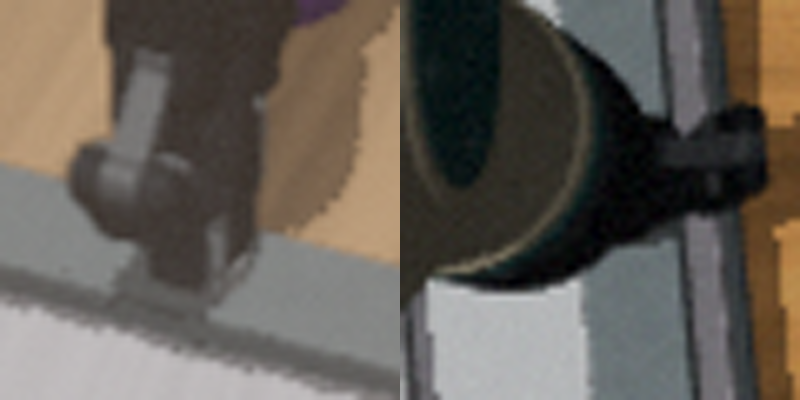

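Request:
step_arm(deltas=[{"tx": 0, "ty": 0, "tz": 0, "ax": 0, "ay": 0, "az": 0}, {"tx": 0, "ty": 0, "tz": 0.001, "ax": 0, "ay": 0, "az": 0}, {"tx": 0, "ty": 0, "tz": 0.002, "ax": 0, "ay": 0, "az": 0}, {"tx": 0, "ty": 0, "tz": 0.003, "ax": 0, "ay": 0, "az": 0}, {"tx": 0, "ty": 0, "tz": 0.003, "ax": 0, "ay": 0, "az": 0}, {"tx": 0, "ty": 0, "tz": 0.003, "ax": 0, "ay": 0, "az": 0}, {"tx": 0, "ty": 0, "tz": 0.002, "ax": 0, "ay": 0, "az": 0}, {"tx": 0, "ty": 0, "tz": 0.0, "ax": 0, "ay": 0, "az": 0}], claw=1, force=90)

```text
time: 22.7
ee_pos: [0.529, 0.0226, 0.0893]
orientation: [[0.0, -0.098, 0.995], [0.0, 0.995, 0.098], [-1.0, 0.0, 0.0]]
contact_force: [3.7, 0.9, -10.4]
finger_gap: 0.301
```

Request:
step_arm(deltas=[{"tx": 0, "ty": 0, "tz": 0.001, "ax": 0, "ay": 0, "az": 0}, {"tx": 0, "ty": 0, "tz": 0.001, "ax": 0, "ay": 0, "az": 0}, {"tx": 0, "ty": 0, "tz": 0.001, "ax": 0, "ay": 0, "az": 0}, {"tx": 0, "ty": 0, "tz": 0, "ax": 0, "ay": 0, "az": 0}])

```text
time: 23.2
ee_pos: [0.529, 0.0225, 0.0923]
orientation: [[0.0, -0.098, 0.995], [0.0, 0.995, 0.098], [-1.0, 0.0, 0.0]]
contact_force: [4.0, 1.9, -11.6]
finger_gap: 0.305
```

Request:
step_arm(deltas=[{"tx": 0.0004, "ty": 0, "tz": 0.001, "ax": 0, "ay": 0, "az": 0}, {"tx": 0, "ty": 0, "tz": 0.001, "ax": 0, "ay": 0, "az": 0}, {"tx": 0, "ty": 0, "tz": 0, "ax": 0, "ay": 0, "az": 0}])

```text
time: 23.58
ee_pos: [0.529, 0.0225, 0.0943]
orientation: [[-0.001, -0.098, 0.995], [0.0, 0.995, 0.098], [-1.0, 0.0, -0.001]]
contact_force: [2.5, 1.1, -12.3]
finger_gap: 0.302
```

Request:
step_arm(deltas=[{"tx": 0, "ty": 0, "tz": 0.001, "ax": 0, "ay": 0, "az": 0}, {"tx": 0, "ty": 0, "tz": 0, "ax": 0, "ay": 0, "az": 0}])

```text
time: 23.82
ee_pos: [0.529, 0.0225, 0.0952]
orientation: [[-0.001, -0.098, 0.995], [0.0, 0.995, 0.098], [-1.0, 0.0, -0.001]]
contact_force: [2.4, 1.9, -13.4]
finger_gap: 0.301
```

Request:
step_arm(deltas=[{"tx": 0, "ty": 0, "tz": 0.001, "ax": 0, "ay": 0, "az": 0}, {"tx": 0, "ty": 0, "tz": 0, "ax": 0, "ay": 0, "az": 0}])

```text
time: 24.08
ee_pos: [0.5291, 0.0225, 0.096]
orientation: [[-0.001, -0.098, 0.995], [0.0, 0.995, 0.098], [-1.0, 0.0, -0.001]]
contact_force: [2.4, 1.4, -16.6]
finger_gap: 0.3
```

Request:
step_arm(deltas=[{"tx": 0, "ty": 0, "tz": 0.0007, "ax": 0, "ay": 0, "az": 0}, {"tx": 0, "ty": 0, "tz": 0, "ax": 0, "ay": 0, "az": 0}, {"tx": 0, "ty": 0, "tz": 0, "ax": 0, "ay": 0, "az": 0}])

```text
time: 24.45
ee_pos: [0.529, 0.0225, 0.0961]
orientation: [[-0.001, -0.098, 0.995], [-0.0, 0.995, 0.098], [-1.0, 0.0, -0.001]]
contact_force: [4.4, 1.8, -25.1]
finger_gap: 0.304
```

```bash
python3 look.py b6.png .5 .08 .08 75 side,top; python3 - <<'E'
from h import *
for n in('side','top'): cap(n,n+'9.png')
E
```

```text
24.45 [0.529  0.0225 0.0961] [  4.4171   1.8186 -25.0687] 0.30447385703022894
side crop origin 234 216 scale 2.6666666666666665 tcp px [307.3724 255.1895]
top crop origin 143 161 scale 2.6666666666666665 tcp px [242.8028 221.0946]
```

View pics/b6.png

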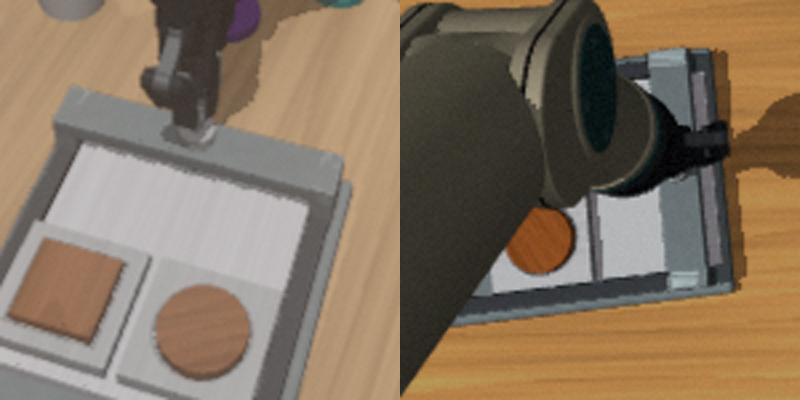

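View pics/side9.png

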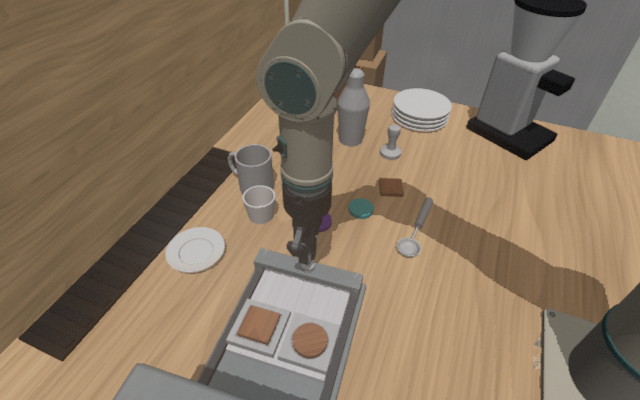

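The blank is seated at about (310,340). The knob is held up with the gripper at about (307,250), and the barrel and bright shank show beneath it. The rest of the bar is undisturbed. The force rose sharply after 20 mm of travel, so the plunger is on its stop. Handing in.

```bash
python3 - <<'E'
from h import *
s=env.state();print(s['time'],s['ee_pos'],s['contact_force'],s['finger_gap'])
print(env.sign_off())
E
```

```text
24.65 [0.5290332  0.02256922 0.0960613 ] [  5.31921262   2.02392158 -25.95435351] 0.30552004050705467
the job is handed in; nothing more can be done
None
```

The job is done and handed in at 24.65 s. The round wooden blank is in its recess, and the gripper is holding the plunger up against its stop.

- **Blank:** I picked up the brown round blank and lowered it into the nearer recess, the round one. A light press at its centre with the closed fingers met it at 49.1 mm, against 49 mm for a fully seated blank. In both cameras its rim looks level.
- **Plunger:** I gripped the knob and pulled it straight up. The spring force followed the given curve: 10.4 N at about 13.6 mm, then 13.4 N at 19.5 mm. At 20.4 mm of measured travel the tool stopped rising and the pull went up to about 25 N, so it is on the stop. The gripper holds it at 90 N and showed no slip.
- **Other checks:** In the last side picture, everything else that shows is where it stood. The arm hides the jar from that camera, but nothing came near it.
- **Disagreements:** The two cameras differed by 1–2 mm on the recess and knob positions. I matched blank to recess within each camera, and the blank went in without touching the rim. About 5 N of sideways load on the knob remained at the end.

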